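# Sort sanding blocks by bite

### The arm

A 7-joint arm with a two-finger parallel gripper is mounted at the origin on the work surface. World frame = base frame: x ahead of the robot, y to its left, z up, the work surface at z = 0. Lengths are in m, angles in rad, forces in N, time in s.
With the tool pointing down it reaches from about 0.4 to 0.9 m from the base axis. Payload 5.6 kg.
Tool frame: the origin (TCP) lies at the very end of the fingers, on their centre line; the grasp point (between the pads) lies 19 mm behind it (grasp_offset is the distance from the TCP to the grasp point, in m); z points along the fingers, y is the line along which they close (so a half turn about z gives the same grasp; the last joint's range is limited). The gripper opens to 92 mm and grips with 3 to 60 N. Pads are 20 mm wide; open, the fingers measure 128 mm over their backs; the gripper's body (75 mm by 189 mm) begins 69 mm behind the grasp point.
Start: joints at [-1.183, 0.468, -0.012, 1.603, 0.006, 1.071, -0.056], TCP at [0.271, 0.591, 0.215] pointing down, gripper open.
Joint ranges: [-2.53, 2.53], [-0.31, 2.02], [-1.57, 1.55], [0.28, 2.44], [-1.29, 4.43], [0.15, 1.84], [-2.92, 2.92]. Speed limits (rad/s): [2.57, 2.57, 3.14, 3.14, 3.14, 3.14, 3.14].

### API

Orientations are given as a unit quaternion [x, y, z, w].
In Python, from rig import get_obs, capture, hand_in, boxes_of, trace, spot_point, grasp_offset gives the robot as it stands.
- The arm moves only by the shell command python3 -m pendant 'ROWS' [OPENING]. ROWS is JSON, a list of rows, each an object of numbers: "tx", "ty", "tz": the shift along the tool's x, y, z in mm; "ax", "ay", "az": the turn, a rotation vector about the tool's x, y, z in rad. A call has 1 to 10 rows; each row is the pose to reach, as a shift and turn from the pose commanded when the call began, along the tool's axes at that moment; what a row does not reach only later rows make up. A row lasts 1/12 s, in which the tool goes at most 41.7 mm and 7.16 degrees, less where a joint would pass 70% of its speed; a pose out of reach is approached as far as the arm can. A call with a gripper value outside its range is refused whole. OPENING is the finger opening in mm, from 0 to 91.9, set as the call begins (- or left out, the last holds). The fingers move at their own pace and stop on an object; the grip force is fixed at half the most. Time passes only in rows, so rows that repeat a pose let the fingers close. It gives the time, the measured TCP pose, the force, the opening and the grip force at its end, in the units of the state.
- get_obs(): the state, without advancing time (a new reading comes with each control period).
- capture(name): name is "scene" or "top"; returns a dict with "image" (400x640x3 uint8, red, green, blue), "mtx" (3x3 intrinsics, pixels), "position" and "rotation" of the camera in the world. Camera axes: x right, y up, looking along -z (the intrinsics and any distortion apply to the point x, -y, -z); pixel columns grow to the right and rows downward; lengths in m; the calibration is good to about 2 mm. A picture is of the moment at which its call begins. There is no depth.
- hand_in(): hands the job in; it is judged then, once.
Trained networks look in the newest picture that a camera, given by its name, has taken for a name from the list of things; names that differ only in an ending like _2 or _b are one class to them, and where a whole thing is asked for, a point or a joint stands for the part that bears it (a point fixed in the world has none). Each returns a list of dicts, best first, with "confidence" (0 to 1); they miss things now and then, are a little off and sometimes report something else, mostly with a low value. They report only what shows in the picture. A call takes as long as a camera call. They do not tell look-alikes from the thing itself.
- boxes_of(thing, camera): "at" ([x, y, z] in m, in the coordinates of the camera as it stood for that picture, good to about 4 mm: the middle of the surface that is visible of it).
- trace(thing, camera): "region" (400x640 bool, what is visible of it).
- spot_point(thing, camera): "at" ([x, y, z] in m, in the coordinates of the camera as it stood for that picture, good to about 4 mm: a listed point, or the origin of a listed thing).
The state is a dict: "time_s": time; "joint_positions": joint angles; "qd": joint speeds; "joint_torque": joint torques, N m; "ee_pos": TCP position; "orientation": TCP orientation; "contact_force": force on the tool from outside, world axes, zero at the start; "ft_torque": the same for the moment, N m; "finger_gap": finger opening in m; "grasp_force": force on a finger pad.
Only numpy, scipy, OpenCV 4.12 (cv2) and the standard library are available. Lean on these libraries where they do the work, as an engineer would, in place of code of your own. Each camera call takes 0.05 s, during which the arm holds its last target. There are 200 camera calls.

### The job

Three sanding blocks look alike, but their soles are fresh, half worn and worn out, and only the drag tells which. Gently, without lifting them or pressing them down, drag all three straight across the test board from their pencilled marks until they stand in its far half, feeling how hard each one drags. Then set the one that drags hardest flat in the square wooden tray and the one that slides most easily flat in the round steel dish, leave the middling one standing on the board, and do not disturb the other things on the bench.

Things in the scene. Friction and masses are not known exactly. Their poses are not given: they have to be found in the camera images.
- board: plywood test board fixed on the bench: 260 mm (x) by 370 mm (y), 12 mm thick. Origin: centre of its underside, at bench height. Its x axis points away from the robot: far half = x > 0 (block centre at least 10 mm past the middle line). Three look-alike sanding blocks stand loose on its marks, in changing order. They have no pose readings of their own.
- mark_left (a point): centre of the left one of three pencilled 64 x 98 mm rectangles near the board's near edge, on its upper face, at (-75, 125, 12) mm in the board's frame; fixed to the board. A sanding block stands on it at the start, within 6 mm and 0.05 rad. Each block: beech, 50 mm along board x, 80 mm along board y, 30 mm high with its dark 4 mm sole; clips add 3 mm on top, look only.
- mark_mid (a point): centre of the middle one of three pencilled 64 x 98 mm rectangles near the board's near edge, on its upper face, at (-75, 0, 12) mm in the board's frame; fixed to the board. A sanding block stands on it at the start, within 6 mm and 0.05 rad. Each block weighs 0.60 kg; pressing down adds drag, lifting takes it away. Gripping a standing block can also press it down hard.
- mark_right (a point): centre of the right one of three pencilled 64 x 98 mm rectangles near the board's near edge, on its upper face, at (-75, -125, 12) mm in the board's frame; fixed to the board. A sanding block stands on it at the start, within 6 mm and 0.05 rad. Sole friction is 0.66, 0.36 or 0.15 (all scaled alike by up to 15 %): drags of 3.9, 2.1, 0.9 N under own weight, up to twice that when a finger pushes.
- tray: the square dark wooden tray, fixed: 160 x 160 mm outside, walls 5 mm thick and 22 mm high, floor 5 mm thick. It is to the left or to the right of the board. Origin: centre of its underside, on the bench. Its axes run along its sides.
- dish: the round steel dish, fixed: 164 mm inside diameter, 172 mm outside, wall 22 mm high, floor 5 mm thick. It is on the other side of the board from the tray. Origin: centre of its underside, on the bench.
- ferrule: a loose brass ferrule, 16 mm diameter, 14 mm high, standing on the board between the left and middle lanes. Origin: centre of its underside. Leave it.
- cork: a loose small cork plug, 16 mm diameter, 16 mm high, standing on the board between the middle and right lanes. Origin: centre of its underside. Leave it.
- oboe_joint: a loose turned brown wooden instrument joint, 190 mm long, 38 mm thick, lying beyond the board. Origin: middle of its underside; its x axis runs along it. Leave it.
- glue: a white bottle, 44 mm diameter, 120 mm high, standing beyond the board on the right. Origin: centre of its underside. Leave it.
- jar: an amber jar, 64 mm diameter, 75 mm high, standing beyond the board on the left. Origin: centre of its underside. Leave it.
Things that resemble listed ones, but are neither listed nor needed, are in the scene too. Leave any blue look-alike of the dish alone. What is shaped like the tray but purple is not meant.

How it is judged:
On the way:
1. all three blocks stand on the board with their centres in its far half (more than 10 mm past the middle line), at the same time (x of each of block_a_c0, block_b_c0, block_c_c0 in the frame of board above 0.01 m and contact force between each of block_a_c0, block_b_c0, block_c_c0 and board above 2 N), for 0.2 s.
At the end, for the whole second after the job is handed in: the block with the most friction rests flat in the square tray, the one with the least rests flat in the round dish (centres within 70 mm of the middle along each axis, tilted under 0.1 rad, standing on the floor), and the middling one stands flat on the board (x of block_a_c0 in the frame of tray between -0.07 and 0.07 m and y of block_a_c0 in the frame of tray between -0.07 and 0.07 m and angle between each of block_a_c0, block_c_c0, block_b_c0's own z axis and vertical below 0.1 rad and contact force between block_a_c0 and tray above 2 N and x of block_c_c0 in the frame of dish between -0.07 and 0.07 m and y of block_c_c0 in the frame of dish between -0.07 and 0.07 m and contact force between block_c_c0 and dish above 2 N and contact force between block_b_c0 and board above 2 N); the robot touches nothing.
It fails at once if a block is lifted off the board (by more than 10 mm) in the board's near half, instead of being dragged out of it ((x of block_a_c0 in the frame of board between -0.15 and -0.025 m and y of block_a_c0 in the frame of board between -0.19 and 0.19 m and z of block_a_c0 in the frame of board between 0.024 and 0.05 m) or (x of block_b_c0 in the frame of board between -0.15 and -0.025 m and y of block_b_c0 in the frame of board between -0.19 and 0.19 m and z of block_b_c0 in the frame of board between 0.024 and 0.05 m) or (x of block_c_c0 in the frame of board between -0.15 and -0.025 m and y of block_c_c0 in the frame of board between -0.19 and 0.19 m and z of block_c_c0 in the frame of board between 0.024 and 0.05 m)).
It fails at once if a block in the board's near half is pressed onto the board with more than 25 N ((contact force between block_a_c0 and board above 25 N and x of block_a_c0 in the frame of board below 0 m) or (contact force between block_b_c0 and board above 25 N and x of block_b_c0 in the frame of board below 0 m) or (contact force between block_c_c0 and board above 25 N and x of block_c_c0 in the frame of board below 0 m)).
It fails at once if the fingers press on the board with more than 15 N (contact force between the fingers and board above 15 N).
It fails at once if another thing on the bench is moved by more than 20 mm (distance of any of ferrule, cork, oboe_joint, glue, jar, screwdriver_c0 from where it was at the start of the episode above 0.02 m).
It also fails if it takes over 72 s, if anything falls off the work surface, if the arm or the gripper's body presses on something with over 40 N, if the wrist force passes 120 N, or if a joint passes its speed limit or range.

## Working session

There is one attempt and no reset: what is moved stays moved. The work goes in short steps, Python scripts to look and compute and a shell command to move; the robot and the scene stay as the last step left them, time stands still between calls to the robot, and variables do not carry over. Pictures are saved under pics/ and viewed, at most 12 in all, crops included, and the job is handed in when it is done.

```bash
mkdir -p pics; cat > h.py <<'E'
import numpy as np, cv2
from rig import *
from scipy.spatial.transform import Rotation as R
def w(c,at): return np.array(c["position"])+np.array(c["rotation"]).reshape(3,3)@np.array(at)
def ray(c,u,v):
    K=np.array(c["mtx"]);d=np.linalg.inv(K)@[u,v,1];d=np.array(c["rotation"]).reshape(3,3)@[d[0],-d[1],-d[2]]
    return np.array(c["position"]),d/np.linalg.norm(d)
def tri(c1,p1,c2,p2):
    A=[];b=[]
    for c,p in((c1,p1),(c2,p2)):
        o,d=ray(c,*p);P=np.eye(3)-np.outer(d,d);A.append(P);b.append(P@o)
    return np.linalg.lstsq(np.vstack(A),np.hstack(b),rcond=None)[0]
def onz(c,u,v,z):
    o,d=ray(c,u,v);return o+d*(z-o[2])/d[2]
E
python3 - <<'E'
from h import *
np.set_printoptions(precision=4,suppress=True)
ims=[]
for n in("scene","top"):
    c=capture(n);cv2.imwrite(f"pics/{n}0.png",c["image"][:,:,::-1]); print(n,c["position"],np.array(c["rotation"]).tolist(),c["mtx"],c.keys())
    for t in["board","mark_left","mark_mid","mark_right","tray","dish","ferrule","cork","oboe_joint","glue","jar"]:
        print(t,[(w(c,r["at"]).round(3).tolist(),round(r["confidence"],2)) for r in spot_point(t,n)])
print(get_obs())
E
```

```text
scene [ 1.1261 -0.3643  0.9377] [0.31190006007780346, 0.14584748382022877, 0.37674664467705254, 0.8599469923846198] [[402.6346   0.     325.0668]
 [  0.     402.6346 200.0657]
 [  0.       0.       1.    ]] dict_keys(['image', 'mtx', 'position', 'rotation'])Traceback (most recent call last):
  File "<stdin>", line 7, in <module>
  File "h.py", line 4, in w
    def w(c,at): return np.array(c["position"])+np.array(c["rotation"]).reshape(3,3)@np.array(at)
                                                ~~~~~~~~~~~~~~~~~~~~~~~~~~~~~~~^^^^^
ValueError: cannot reshape array of size 4 into shape (3,3)
```

Rotation is a quaternion.

```bash
sed -i 's/np.array(c\["rotation"\]).reshape(3,3)/R.from_quat(c["rotation"]).as_matrix()/' h.py
python3 - <<'E'
from h import *
np.set_printoptions(precision=4,suppress=True)
for n in("scene","top"):
    c=capture(n);cv2.imwrite(f"pics/{n}0.png",c["image"][:,:,::-1]); print(n,c["position"],c["mtx"][0])
    for t in["board","mark_left","mark_mid","mark_right","tray","dish","ferrule","cork","oboe_joint","glue","jar"]:
        print(t,[(w(c,r["at"]).round(3).tolist(),round(r["confidence"],2)) for r in spot_point(t,n)])
print(get_obs())
E
```

```text
scene [ 1.1261 -0.3643  0.9377] [402.6346   0.     325.0668]
board [([0.555, 0.021, 0.004], 0.67)]
mark_left [([0.478, 0.145, 0.009], 0.56)]
mark_mid [([0.481, 0.022, 0.012], 0.85), ([0.552, -0.038, 0.01], 0.22)]
mark_right [([0.482, -0.104, 0.014], 0.59)]
tray [([0.357, -0.34, -0.0], 0.87), ([0.574, -0.369, -0.006], 0.66)]
dish [([0.586, 0.361, 0.002], 0.9), ([0.554, 0.625, 0.001], 0.61)]
ferrule [([0.589, 0.085, 0.01], 0.4)]
cork [([0.552, -0.036, 0.011], 0.6)]
oboe_joint [([0.765, 0.013, 0.001], 0.66)]
glue [([0.737, -0.268, -0.004], 0.75)]
jar [([0.757, 0.251, 0.001], 0.67)]
top [0.3226 0.1363 1.3873] [404.258    0.     318.7004]
board [([0.581, -0.371, 0.002], 0.72), ([0.556, 0.021, 0.003], 0.65)]
mark_left [([0.483, -0.107, 0.012], 0.4)]
mark_mid [([0.478, 0.02, 0.013], 0.98)]
mark_right [([0.483, -0.108, 0.014], 0.63)]
tray [([0.582, -0.372, 0.003], 0.68), ([0.351, -0.337, 0.0], 0.6)]
dish [([0.553, 0.628, 0.0], 0.76), ([0.578, 0.354, 0.005], 0.66)]
ferrule [([0.744, -0.27, 0.002], 0.44)]
cork []
oboe_joint [([0.764, 0.013, 0.003], 0.55)]
glue [([0.739, -0.268, 0.004], 0.47)]
jar [([0.761, 0.252, 0.002], 0.85), ([0.474, 0.145, 0.013], 0.41), ([0.765, 0.014, 0.002], 0.2)]
{'time_s': 1.3, 'joint_positions': array([-1.183 ,  0.4675, -0.0116,  1.6028,  0.006 ,  1.0714, -0.0563]), 'qd': array([-0.0008,  0.0004,  0.0002, -0.0017,  0.0007, -0.0003,  0.0014]), 'joint_torque': array([  0.0001, -52.0419,  -0.0122, -24.404 ,  -0.0566,   0.0116,
         0.    ]), 'ee_pos': array([0.2714, 0.5906, 0.2146]), 'orientation': array([ 0.2138,  0.9769, -0.    ,  0.    ]), 'contact_force': array([0.037 , 0.4201, 0.0311]), 'ft_torque': array([-0.0149, -0.0083, -0.016 ]), 'grasp_force': 0.0, 'finger_gap': 0.09199413662687053}
```

View pics/scene0.png

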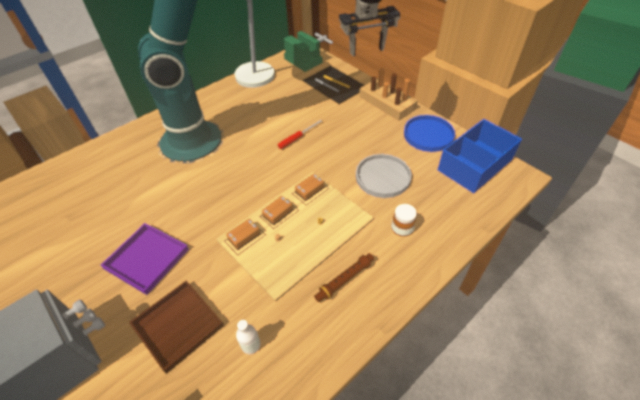

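View pics/top0.png

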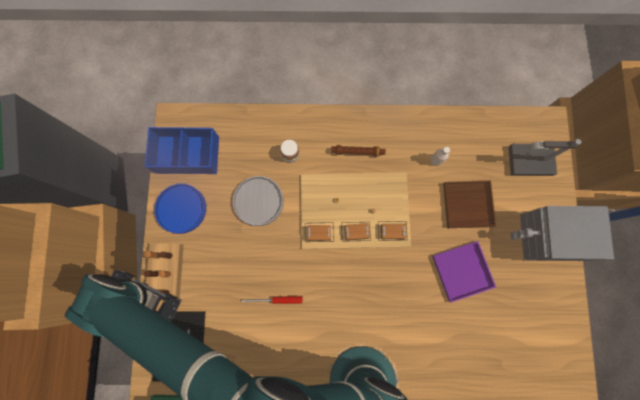

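Top view: steel dish at (257,201) versus the blue look-alike (180,208). Dark tray at (468,204) versus the purple one (463,271). The blocks are at (319,232), (356,231) and (392,231), the ferrule at (336,200) and the cork at (371,211). The steel dish and the brown tray fit the description. I'll confirm that in a crop and measure.

```bash
cat >> h.py <<'E'
def seg(im,lo,hi,amin,roi=None):
    m=cv2.inRange(cv2.cvtColor(im,cv2.COLOR_RGB2HSV),np.array(lo),np.array(hi))
    if roi: 
        k=np.zeros_like(m);k[roi[1]:roi[3],roi[0]:roi[2]]=255;m&=k
    n,l,s,c=cv2.connectedComponentsWithStats(m)
    return [(c[i].round(1).tolist(),int(s[i,4]),cv2.minAreaRect(np.argwhere(l==i)[:,::-1].astype(np.float32))) for i in range(1,n) if s[i,4]>=amin]
E
python3 - <<'E'
from h import *
t=cv2.imread("pics/top0.png");s=cv2.imread("pics/scene0.png")
cv2.imwrite("pics/crop0.png",cv2.resize(t[165:315,225:505],None,fx=2.8,fy=2.8,interpolation=cv2.INTER_CUBIC))
for im,pts in((t,[(319,232),(356,231),(392,231),(355,190),(336,200),(371,211),(468,204),(315,212)]),(s,[(243,235),(277,210),(310,187),(300,240),(321,221),(278,238)])):
    h=cv2.cvtColor(im,cv2.COLOR_BGR2HSV); print([h[y,x].tolist() for x,y in pts])
E
```

```text
[[13, 157, 164], [14, 159, 164], [13, 159, 164], [18, 122, 199], [18, 138, 146], [15, 129, 134], [11, 146, 98], [17, 121, 202]]
[[14, 171, 215], [14, 171, 218], [14, 171, 215], [21, 121, 242], [19, 171, 185], [15, 147, 184]]
```

View pics/crop0.png

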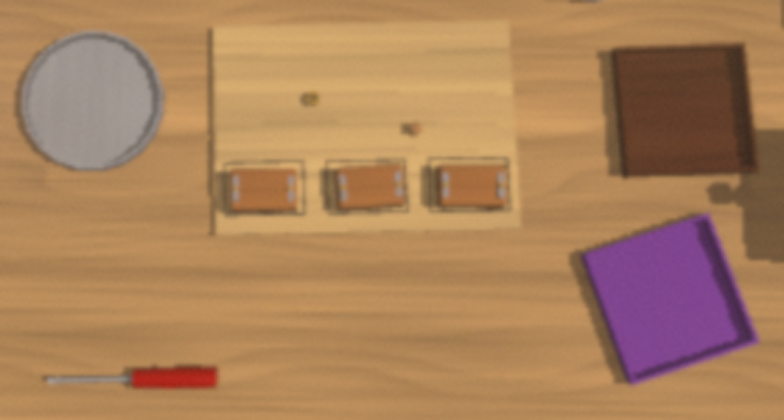

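The crop confirms the steel dish at crop pixel (91,100) and the brown tray at (683,110). The purple tray and the blue dish are separate things. Next I'll triangulate the blocks, dish and tray.

```bash
python3 - <<'E'
from h import *
np.set_printoptions(precision=4,suppress=True)
ct=capture("top");cs=capture("scene")
bt=seg(ct["image"],(10,142,120),(15,255,200),60,(300,215,412,246)); bs=seg(cs["image"],(10,155,180),(16,255,240),60,(220,165,335,260))
bt.sort(key=lambda r:r[0][0]); bs.sort(key=lambda r:-r[0][0])
print(bt);print(bs)
if len(bt)==len(bs)==3:
    for a,b in zip(bt,bs):
        q=cv2.boxPoints(a[2]);W=np.array([onz(ct,*p,.042) for p in q])
        e=[W[1]-W[0],W[2]-W[1]];e=max(e,key=np.linalg.norm)
        print("blk",tri(ct,a[0],cs,b[0]),onz(ct,*a[0],.042),"long edge yaw-90",np.degrees(np.arctan2(e[1],e[0]))-90,np.linalg.norm(e))
# networks: regions & point averages of two views
for t in("board","tray","dish"):
    for n,c in(("top",ct),("scene",cs)):
        for r in trace(t,n):
            ys,xs=np.nonzero(r["region"]);rc=cv2.minAreaRect(np.c_[xs,ys].astype(np.float32))
            hull=cv2.convexHull(np.c_[xs,ys].astype(np.int32));ap=cv2.approxPolyDP(hull,6,True)[:,0]
            z={"board":.012,"tray":.022,"dish":.022}[t]
            print(t,n,round(r["confidence"],2),(xs.mean().round(1),ys.mean().round(1)),[onz(c,*p,z)[:2].round(3).tolist() for p in ap] if t!="dish" else onz(c,xs.mean(),ys.mean(),.012))
E
```

```text
[([318.8, 232.5], 254, ((319.0, 232.0), (14.0, 22.0), 90.0)), ([357.1, 231.4], 252, ((356.59136962890625, 231.27919006347656), (14.320657730102539, 22.086585998535156), 85.91438293457031)), ([393.6, 231.0], 264, ((393.5, 231.0), (14.0, 23.0), 90.0))]
[([308.8, 184.8], 218, ((308.29052734375, 184.50674438476562), (12.089754104614258, 26.388214111328125), 54.462318420410156)), ([276.5, 208.0], 247, ((275.7195129394531, 208.02438354492188), (12.806248664855957, 27.330408096313477), 51.34019470214844)), ([241.9, 231.8], 287, ((241.479736328125, 231.37158203125), (13.7172212600708, 29.178157806396484), 54.462318420410156))]
blk [0.472  0.1451 0.0347] [0.471  0.1448 0.042 ] long edge yaw-90 -179.3669742848058 0.07368655924363711
blk [0.4771 0.0168 0.0352] [0.4761 0.017  0.042 ] long edge yaw-90 -175.25696338830534 0.07402525599280319
blk [ 0.4796 -0.1056  0.0361] [ 0.4788 -0.1048  0.042 ] long edge yaw-90 -179.36773134184682 0.07692139853202097
board top 0.9 (np.float64(354.3), np.float64(206.6)) [[0.439, -0.165], [0.424, 0.198], [0.672, 0.21], [0.683, -0.151]]
board top 0.25 (np.float64(3
[... 493 characters left out ...]
4)) [[0.414, -0.24], [0.468, -0.388], [0.308, -0.437], [0.255, -0.291]]
tray scene 0.67 (np.float64(176.3), np.float64(326.1)) [[0.666, -0.289], [0.672, -0.443], [0.505, -0.452], [0.5, -0.296]]
tray scene 0.26 (np.float64(298.1), np.float64(238.9)) [[0.684, 0.205], [0.703, -0.158], [0.448, -0.17], [0.432, 0.193]]
dish top 0.83 (np.float64(257.6), np.float64(200.5)) [0.5831 0.3586 0.012 ]
dish top 0.71 (np.float64(179.7), np.float64(208.3)) [0.5528 0.6268 0.012 ]
dish top 0.51 (np.float64(439.2), np.float64(156.1)) [ 0.7495 -0.277   0.012 ]
dish scene 0.8 (np.float64(383.4), np.float64(176.3)) [0.5898 0.3543 0.012 ]
dish scene 0.64 (np.float64(428.7), np.float64(133.0)) [0.5574 0.6235 0.012 ]
```

```bash
python3 -m pendant '[{"tx":-40,"ty":-40,"az":-0.12},{"tx":-65,"ty":-70,"az":-0.24},{"tx":-90,"ty":-100,"az":-0.36},{"tx":-115,"ty":-130,"az":-0.47},{"tx":-140,"ty":-160,"az":-0.47},{"tx":-170,"ty":-190,"az":-0.47},{"tx":-195,"ty":-218,"az":-0.47},{"tx":-225,"ty":-245,"az":-0.47},{"tx":-250,"ty":-275,"az":-0.47},{"tx":-250,"ty":-275,"az":-0.47}]' 30; python3 -c "
from h import *
o=get_obs();M=R.from_quat(o['orientation']).as_matrix();print(M.round(3).tolist(),M.T@(np.array([.41,.143,.1])-o['ee_pos'])*1000,o['joint_positions'])"
```

```text
[[-0.909, 0.418, 0.0], [0.418, 0.909, 0.0], [-0.0, 0.0, -1.0]] [-312.82164101 -348.86913237  114.60313621] [-1.18302862  0.46747379 -0.0116326   1.60268056  0.00599192  1.07141916
 -0.05628744]invalid input
```

```bash
python3 -m pendant '[{"tx":-20,"ty":-20,"tz":0,"ax":0,"ay":0,"az":-0.12}]' 30; python3 -m pendant --help | head -20
```

```text
time_s: 1.78
ee_pos: [0.2777, 0.5681, 0.2143]
orientation: [0.151, 0.988, 0.001, -0.001]
contact_force: [-0.5, 0.5, -0.3]
finger_gap: 0.0873
grasp_force: 0.0invalid input: not JSON, or not a number
```

```bash
python3 -m pendant '[{"tx":-20,"ty":-30,"tz":0,"ax":0,"ay":0,"az":-0.1},{"tx":-42,"ty":-60,"tz":0,"ax":0,"ay":0,"az":-0.2},{"tx":-64,"ty":-92,"tz":0,"ax":0,"ay":0,"az":-0.3},{"tx":-87,"ty":-125,"tz":0,"ax":0,"ay":0,"az":-0.35},{"tx":-110,"ty":-158,"tz":0,"ax":0,"ay":0,"az":-0.35},{"tx":-133,"ty":-191,"tz":0,"ax":0,"ay":0,"az":-0.35},{"tx":-156,"ty":-224,"tz":0,"ax":0,"ay":0,"az":-0.35},{"tx":-179,"ty":-257,"tz":0,"ax":0,"ay":0,"az":-0.35},{"tx":-200,"ty":-287,"tz":0,"ax":0,"ay":0,"az":-0.35},{"tx":-220,"ty":-315,"tz":0,"ax":0,"ay":0,"az":-0.35}]' 30; cat > to.py <<'E'
import sys
from h import *
o=get_obs();M=R.from_quat(o['orientation']).as_matrix();g=np.array([float(v) for v in sys.argv[1:4]])
print("tool delta mm",(M.T@(g-o['ee_pos'])*1000).round(1),"tool x yaw deg",np.degrees(np.arctan2(M[1,0],M[0,0])).round(1),"q",o['joint_positions'].round(2),"t",o["time_s"],"F",o["contact_force"])
E
python3 to.py .41 .143 .1
```

```text
time_s: 2.62
ee_pos: [0.3948, 0.1946, 0.215]
orientation: [-0.019, 1.0, 0.0, 0.0]
contact_force: [0.6, 0.2, 0.3]
finger_gap: 0.0301
grasp_force: 0.0
tool delta mm [-13.1 -52.2 115. ] tool x yaw deg -177.8 q [-0.6   0.11  0.07  2.1  -0.01  0.94  1.08] t 2.6167 F [0.56712476 0.16633506 0.26365259]
```

```bash
python3 -m pendant '[{"tx":-7,"ty":-25,"tz":30,"ax":0,"ay":0,"az":0},{"tx":-15,"ty":-52,"tz":55,"ax":0,"ay":0,"az":0},{"tx":-15,"ty":-52,"tz":85,"ax":0,"ay":0,"az":0},{"tx":-15,"ty":-52,"tz":120,"ax":0,"ay":0,"az":0},{"tx":-15,"ty":-52,"tz":150,"ax":0,"ay":0,"az":0},{"tx":-15,"ty":-52,"tz":175,"ax":0,"ay":0,"az":0},{"tx":-15,"ty":-52,"tz":188,"ax":0,"ay":0,"az":0},{"tx":-15,"ty":-52,"tz":192,"ax":0,"ay":0,"az":0},{"tx":-15,"ty":-52,"tz":192,"ax":0,"ay":0,"az":0}]' 30; python3 to.py .435 .144 .022;  python3 - <<'E'
from h import *
c=capture("scene");i=c["image"][130:300,200:400,::-1];cv2.imwrite("pics/b1.png",cv2.resize(i,None,fx=3,fy=3,interpolation=cv2.INTER_CUBIC))
E
```

```text
time_s: 3.37
ee_pos: [0.411, 0.1453, 0.0219]
orientation: [-0.02, 1.0, -0.0, -0.001]
contact_force: [-0.3, -0.7, -0.7]
finger_gap: 0.0296
grasp_force: 0.0
tool delta mm [-24.   -2.2  -0.2] tool x yaw deg -177.8 q [-0.49  0.45  0.09  2.24 -0.08  0.46  1.27] t 3.3667 F [-0.25349319 -0.7162044  -0.74887546]
```

View pics/b1.png

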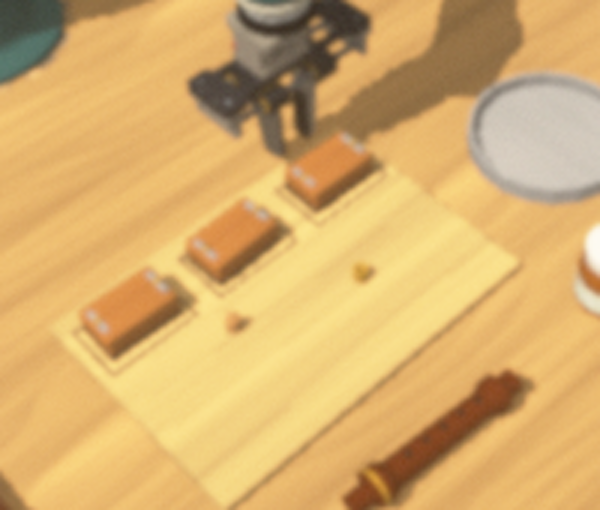

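Fingers sit behind the left block (crop (290,110); block (330,170)), clear of everything. I'll push slowly, reading the force in stages.

```bash
g(){ grep -E "ee_pos|contact"; }
python3 -m pendant '[{"tx":-4,"ty":0,"tz":0,"ax":0,"ay":0,"az":0},{"tx":-8,"ty":0,"tz":0,"ax":0,"ay":0,"az":0},{"tx":-12,"ty":0,"tz":0,"ax":0,"ay":0,"az":0}]' | g
python3 -m pendant '[{"tx":-4,"ty":0,"tz":0,"ax":0,"ay":0,"az":0},{"tx":-8,"ty":0,"tz":0,"ax":0,"ay":0,"az":0},{"tx":-12,"ty":0,"tz":0,"ax":0,"ay":0,"az":0},{"tx":-16,"ty":0,"tz":0,"ax":0,"ay":0,"az":0}]' | g
python3 -m pendant '[{"tx":-4,"ty":0,"tz":0,"ax":0,"ay":0,"az":0},{"tx":-8,"ty":0,"tz":0,"ax":0,"ay":0,"az":0},{"tx":-12,"ty":0,"tz":0,"ax":0,"ay":0,"az":0},{"tx":-16,"ty":0,"tz":0,"ax":0,"ay":0,"az":0}]' | g
python3 -m pendant '[{"tx":-4,"ty":0,"tz":0,"ax":0,"ay":0,"az":0},{"tx":-8,"ty":0,"tz":0,"ax":0,"ay":0,"az":0},{"tx":-12,"ty":0,"tz":0,"ax":0,"ay":0,"az":0},{"tx":-16,"ty":0,"tz":0,"ax":0,"ay":0,"az":0}]' | g
python3 -m pendant '[{"tx":-4,"ty":0,"tz":0,"ax":0,"ay":0,"az":0},{"tx":-8,"ty":0,"tz":0,"ax":0,"ay":0,"az":0},{"tx":-12,"ty":0,"tz":0,"ax":0,"ay":0,"az":0},{"tx":-16,"ty":0,"tz":0,"ax":0,"ay":0,"az":0}]' | g
python3 -m pendant '[{"tx":-4,"ty":0,"tz":0,"ax":0,"ay":0,"az":0},{"tx":-8,"ty":0,"tz":0,"ax":0,"ay":0,"az":0},{"tx":-12,"ty":0,"tz":0,"ax":0,"ay":0,"az":0},{"tx":-16,"ty":0,"tz":0,"ax":0,"ay":0,"az":0}]' | g
python3 - <<'E'
from h import *
c=capture("scene");i=c["image"][130:300,200:400,::-1];cv2.imwrite("pics/b2.png",cv2.resize(i,None,fx=3,fy=3,interpolation=cv2.INTER_CUBIC))
E
```

```text
ee_pos: [0.4249, 0.1465, 0.0237]
contact_force: [0.9, 0.1, 0.7]
ee_pos: [0.4392, 0.1464, 0.0226]
contact_force: [-3.6, 0.4, 2.9]
ee_pos: [0.4555, 0.1472, 0.0224]
contact_force: [-2.1, -0.6, -1.3]
ee_pos: [0.4718, 0.1478, 0.0225]
contact_force: [-1.8, 0.1, -1.8]
ee_pos: [0.4878, 0.1485, 0.0226]
contact_force: [-1.7, 0.3, -1.2]
ee_pos: [0.5037, 0.1491, 0.0226]
contact_force: [-2.0, 1.0, -1.3]
```

View pics/b2.png

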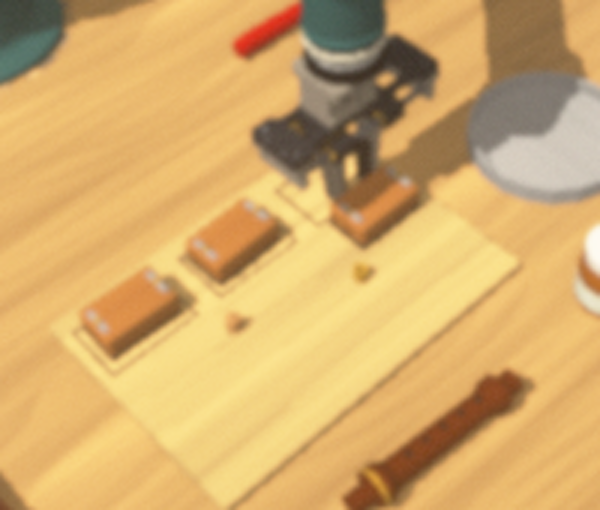

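The left block moved straight; it is now at crop (375,205), passing clear of the ferrule at (361,271). Drag reads about 1.9 N. I'll carry on.

```bash
g(){ grep -E "ee_pos|contact"; }
python3 -m pendant '[{"tx":-4,"ty":0,"tz":0,"ax":0,"ay":0,"az":0},{"tx":-8,"ty":0,"tz":0,"ax":0,"ay":0,"az":0},{"tx":-12,"ty":0,"tz":0,"ax":0,"ay":0,"az":0},{"tx":-16,"ty":0,"tz":0,"ax":0,"ay":0,"az":0}]' | g
python3 -m pendant '[{"tx":-4,"ty":0,"tz":0,"ax":0,"ay":0,"az":0},{"tx":-8,"ty":0,"tz":0,"ax":0,"ay":0,"az":0},{"tx":-12,"ty":0,"tz":0,"ax":0,"ay":0,"az":0},{"tx":-16,"ty":0,"tz":0,"ax":0,"ay":0,"az":0}]' | g
python3 -m pendant '[{"tx":-4,"ty":0,"tz":0,"ax":0,"ay":0,"az":0},{"tx":-8,"ty":0,"tz":0,"ax":0,"ay":0,"az":0},{"tx":-12,"ty":0,"tz":0,"ax":0,"ay":0,"az":0},{"tx":-16,"ty":0,"tz":0,"ax":0,"ay":0,"az":0}]' | g
python3 -m pendant '[{"tx":-4,"ty":0,"tz":0,"ax":0,"ay":0,"az":0},{"tx":-8,"ty":0,"tz":0,"ax":0,"ay":0,"az":0},{"tx":-12,"ty":0,"tz":0,"ax":0,"ay":0,"az":0},{"tx":-14,"ty":0,"tz":0,"ax":0,"ay":0,"az":0}]' | g
python3 -m pendant '[{"tx":10,"ty":0,"tz":0,"ax":0,"ay":0,"az":0},{"tx":30,"ty":0,"tz":-15,"ax":0,"ay":0,"az":0},{"tx":60,"ty":0,"tz":-40,"ax":0,"ay":0,"az":0},{"tx":95,"ty":0,"tz":-60,"ax":0,"ay":0,"az":0},{"tx":130,"ty":0,"tz":-70,"ax":0,"ay":0,"az":0},{"tx":150,"ty":0,"tz":-70,"ax":0,"ay":0,"az":0},{"tx":150,"ty":0,"tz":-70,"ax":0,"ay":0,"az":0}]' | g
python3 to.py .412 .015 .022;python3 to.py .412 -.107 .022
```

```text
ee_pos: [0.5197, 0.1498, 0.0227]
contact_force: [-2.4, -0.1, 1.3]
ee_pos: [0.5357, 0.1504, 0.0227]
contact_force: [-3.8, -0.7, 1.8]
ee_pos: [0.5517, 0.151, 0.0227]
contact_force: [-3.1, -0.7, 3.0]
ee_pos: [0.5662, 0.1515, 0.0226]
contact_force: [-4.2, 0.7, 2.0]
ee_pos: [0.4114, 0.1455, 0.0931]
contact_force: [-0.4, -0.0, 0.1]
tool delta mm [   4.8 -130.5   71. ] tool x yaw deg -177.6 q [-0.5   0.3   0.1   2.21 -0.05  0.63  1.25] t 7.3 F [-0.43401312 -0.04233554  0.11426399]
tool delta mm [   9.8 -252.4   71. ] tool x yaw deg -177.6 q [-0.5   0.3   0.1   2.21 -0.05  0.63  1.25] t 7.3 F [-0.43401312 -0.04233554  0.11426399]
```

Normalised estimate mu ≈ |Fx|/(5.9+Fz) ≈ 0.42 for the left block, so it looks like the middling one. Now the middle block.

```bash
g(){ grep -E "ee_pos|contact"; }
python3 -m pendant '[{"tx":2,"ty":-32,"tz":0,"ax":0,"ay":0,"az":0},{"tx":3,"ty":-66,"tz":0,"ax":0,"ay":0,"az":0},{"tx":4,"ty":-100,"tz":0,"ax":0,"ay":0,"az":0},{"tx":3,"ty":-128,"tz":10,"ax":0,"ay":0,"az":0},{"tx":3,"ty":-129,"tz":35,"ax":0,"ay":0,"az":0},{"tx":3,"ty":-129,"tz":58,"ax":0,"ay":0,"az":0},{"tx":3,"ty":-129,"tz":70,"ax":0,"ay":0,"az":0},{"tx":3,"ty":-129,"tz":71,"ax":0,"ay":0,"az":0},{"tx":3,"ty":-129,"tz":71,"ax":0,"ay":0,"az":0}]' |g
python3 -m pendant '[{"tx":-4,"ty":0,"tz":0,"ax":0,"ay":0,"az":0},{"tx":-8,"ty":0,"tz":0,"ax":0,"ay":0,"az":0},{"tx":-12,"ty":0,"tz":0,"ax":0,"ay":0,"az":0},{"tx":-16,"ty":0,"tz":0,"ax":0,"ay":0,"az":0},{"tx":-20,"ty":0,"tz":0,"ax":0,"ay":0,"az":0}]' | g
python3 -m pendant '[{"tx":-4,"ty":0,"tz":0,"ax":0,"ay":0,"az":0},{"tx":-8,"ty":0,"tz":0,"ax":0,"ay":0,"az":0},{"tx":-12,"ty":0,"tz":0,"ax":0,"ay":0,"az":0},{"tx":-16,"ty":0,"tz":0,"ax":0,"ay":0,"az":0}]' | g
python3 -m pendant '[{"tx":-4,"ty":0,"tz":0,"ax":0,"ay":0,"az":0},{"tx":-8,"ty":0,"tz":0,"ax":0,"ay":0,"az":0},{"tx":-12,"ty":0,"tz":0,"ax":0,"ay":0,"az":0},{"tx":-16,"ty":0,"tz":0,"ax":0,"ay":0,"az":0}]' | g
python3 -m pendant '[{"tx":-4,"ty":0,"tz":0,"ax":0,"ay":0,"az":0},{"tx":-8,"ty":0,"tz":0,"ax":0,"ay":0,"az":0},{"tx":-12,"ty":0,"tz":0,"ax":0,"ay":0,"az":0},{"tx":-16,"ty":0,"tz":0,"ax":0,"ay":0,"az":0}]' | g
python3 -m pendant '[{"tx":-4,"ty":0,"tz":0,"ax":0,"ay":0,"az":0},{"tx":-8,"ty":0,"tz":0,"ax":0,"ay":0,"az":0},{"tx":-12,"ty":0,"tz":0,"ax":0,"ay":0,"az":0},{"tx":-16,"ty":0,"tz":0,"ax":0,"ay":0,"az":0}]' | g
python3 - <<'E'
from h import *
c=capture("scene");i=c["image"][130:300,200:400,::-1];cv2.imwrite("pics/b3.png",cv2.resize(i,None,fx=3,fy=3,interpolation=cv2.INTER_CUBIC))
E
```

```text
ee_pos: [0.4176, 0.0163, 0.0211]
contact_force: [-0.7, -0.0, -0.1]
ee_pos: [0.4385, 0.0176, 0.0221]
contact_force: [-0.1, 0.3, 0.6]
ee_pos: [0.4511, 0.018, 0.0212]
contact_force: [-7.0, -0.2, 3.8]
ee_pos: [0.467, 0.0185, 0.0211]
contact_force: [-5.4, 0.2, 5.6]
ee_pos: [0.483, 0.0191, 0.0211]
contact_force: [-6.2, -0.7, 4.6]
ee_pos: [0.499, 0.0197, 0.0211]
contact_force: [-5.9, 0.1, 5.0]
```

View pics/b3.png

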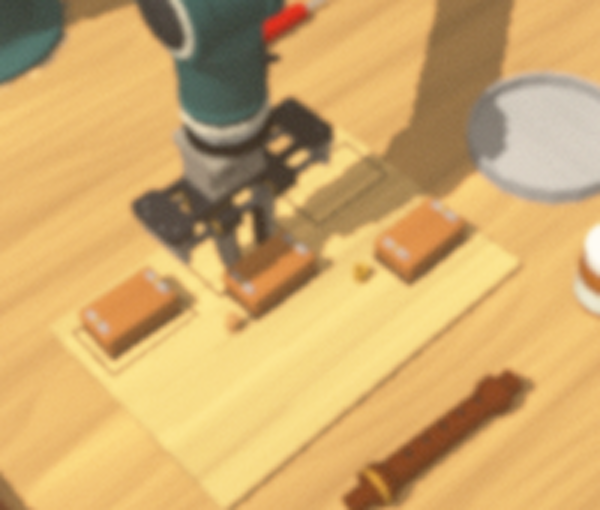

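The middle block at crop (270,270) clears the cork at (235,322) by roughly 8 mm. mu ≈ 0.6, so this is the hardest dragger. I'll finish this push, then go behind the right block.

```bash
g(){ grep -E "ee_pos|contact"; }
python3 -m pendant '[{"tx":-4,"ty":0,"tz":0,"ax":0,"ay":0,"az":0},{"tx":-8,"ty":0,"tz":0,"ax":0,"ay":0,"az":0},{"tx":-12,"ty":0,"tz":0,"ax":0,"ay":0,"az":0},{"tx":-16,"ty":0,"tz":0,"ax":0,"ay":0,"az":0}]' | g
python3 -m pendant '[{"tx":-4,"ty":0,"tz":0,"ax":0,"ay":0,"az":0},{"tx":-8,"ty":0,"tz":0,"ax":0,"ay":0,"az":0},{"tx":-12,"ty":0,"tz":0,"ax":0,"ay":0,"az":0},{"tx":-16,"ty":0,"tz":0,"ax":0,"ay":0,"az":0}]' | g
python3 -m pendant '[{"tx":-4,"ty":0,"tz":0,"ax":0,"ay":0,"az":0},{"tx":-8,"ty":0,"tz":0,"ax":0,"ay":0,"az":0},{"tx":-12,"ty":0,"tz":0,"ax":0,"ay":0,"az":0},{"tx":-16,"ty":0,"tz":0,"ax":0,"ay":0,"az":0}]' | g
python3 -m pendant '[{"tx":-4,"ty":0,"tz":0,"ax":0,"ay":0,"az":0},{"tx":-8,"ty":0,"tz":0,"ax":0,"ay":0,"az":0},{"tx":-12,"ty":0,"tz":0,"ax":0,"ay":0,"az":0},{"tx":-16,"ty":0,"tz":0,"ax":0,"ay":0,"az":0}]' | g
python3 -m pendant '[{"tx":10,"ty":0,"tz":0,"ax":0,"ay":0,"az":0},{"tx":30,"ty":0,"tz":-15,"ax":0,"ay":0,"az":0},{"tx":60,"ty":0,"tz":-40,"ax":0,"ay":0,"az":0},{"tx":95,"ty":0,"tz":-60,"ax":0,"ay":0,"az":0},{"tx":130,"ty":0,"tz":-70,"ax":0,"ay":0,"az":0},{"tx":147,"ty":0,"tz":-70,"ax":0,"ay":0,"az":0},{"tx":147,"ty":0,"tz":-70,"ax":0,"ay":0,"az":0}]' | g
python3 to.py .418 -.107 .022
```

```text
ee_pos: [0.5173, 0.0205, 0.0212]
contact_force: [-2.2, -0.1, -1.9]
ee_pos: [0.5338, 0.0212, 0.0215]
contact_force: [-2.8, -0.4, -1.4]
ee_pos: [0.5498, 0.0219, 0.0216]
contact_force: [-1.9, -0.7, -1.4]
ee_pos: [0.5657, 0.0225, 0.0216]
contact_force: [-2.3, -0.6, -2.0]
ee_pos: [0.4153, 0.0166, 0.0925]
contact_force: [-0.1, 0.3, 0.4]
tool delta mm [   2.2 -123.7   70.4] tool x yaw deg -177.8 q [-0.26  0.27  0.16  2.26 -0.07  0.62  1.56] t 11.7667 F [-0.10027798  0.34041717  0.40455514]
```

```bash
g(){ grep -E "ee_pos|contact"; }
python3 -m pendant '[{"tx":2,"ty":-32,"tz":0,"ax":0,"ay":0,"az":0},{"tx":2,"ty":-66,"tz":0,"ax":0,"ay":0,"az":0},{"tx":2,"ty":-100,"tz":0,"ax":0,"ay":0,"az":0},{"tx":2,"ty":-123,"tz":10,"ax":0,"ay":0,"az":0},{"tx":2,"ty":-123,"tz":35,"ax":0,"ay":0,"az":0},{"tx":2,"ty":-123,"tz":58,"ax":0,"ay":0,"az":0},{"tx":2,"ty":-123,"tz":70,"ax":0,"ay":0,"az":0},{"tx":2,"ty":-123,"tz":70,"ax":0,"ay":0,"az":0},{"tx":2,"ty":-123,"tz":70,"ax":0,"ay":0,"az":0}]' |g
python3 -m pendant '[{"tx":-4,"ty":0,"tz":0,"ax":0,"ay":0,"az":0},{"tx":-8,"ty":0,"tz":0,"ax":0,"ay":0,"az":0},{"tx":-12,"ty":0,"tz":0,"ax":0,"ay":0,"az":0},{"tx":-16,"ty":0,"tz":0,"ax":0,"ay":0,"az":0},{"tx":-20,"ty":0,"tz":0,"ax":0,"ay":0,"az":0}]' | g
python3 -m pendant '[{"tx":-4,"ty":0,"tz":0,"ax":0,"ay":0,"az":0},{"tx":-8,"ty":0,"tz":0,"ax":0,"ay":0,"az":0},{"tx":-12,"ty":0,"tz":0,"ax":0,"ay":0,"az":0},{"tx":-16,"ty":0,"tz":0,"ax":0,"ay":0,"az":0}]' | g
python3 -m pendant '[{"tx":-4,"ty":0,"tz":0,"ax":0,"ay":0,"az":0},{"tx":-8,"ty":0,"tz":0,"ax":0,"ay":0,"az":0},{"tx":-12,"ty":0,"tz":0,"ax":0,"ay":0,"az":0},{"tx":-16,"ty":0,"tz":0,"ax":0,"ay":0,"az":0}]' | g
python3 -m pendant '[{"tx":-4,"ty":0,"tz":0,"ax":0,"ay":0,"az":0},{"tx":-8,"ty":0,"tz":0,"ax":0,"ay":0,"az":0},{"tx":-12,"ty":0,"tz":0,"ax":0,"ay":0,"az":0},{"tx":-16,"ty":0,"tz":0,"ax":0,"ay":0,"az":0}]' | g
python3 -m pendant '[{"tx":-4,"ty":0,"tz":0,"ax":0,"ay":0,"az":0},{"tx":-8,"ty":0,"tz":0,"ax":0,"ay":0,"az":0},{"tx":-12,"ty":0,"tz":0,"ax":0,"ay":0,"az":0},{"tx":-16,"ty":0,"tz":0,"ax":0,"ay":0,"az":0}]' | g
python3 - <<'E'
from h import *
c=capture("scene");i=c["image"][130:300,200:400,::-1];cv2.imwrite("pics/b4.png",cv2.resize(i,None,fx=3,fy=3,interpolation=cv2.INTER_CUBIC))
E
```

```text
ee_pos: [0.422, -0.1066, 0.0213]
contact_force: [-0.5, -1.1, 1.0]
ee_pos: [0.4424, -0.1055, 0.0222]
contact_force: [0.6, -0.4, 0.1]
ee_pos: [0.457, -0.1048, 0.0215]
contact_force: [-2.6, -0.7, 2.3]
ee_pos: [0.4736, -0.1042, 0.0215]
contact_force: [-0.6, 0.9, 0.8]
ee_pos: [0.4896, -0.1036, 0.0215]
contact_force: [-1.3, 0.4, -0.5]
ee_pos: [0.5056, -0.103, 0.0215]
contact_force: [-0.4, -0.7, -1.2]
```

View pics/b4.png

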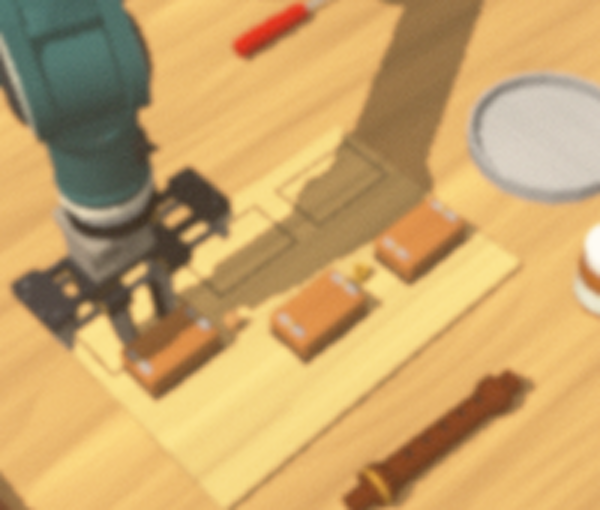

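Right block drags about 0.8 N, so it is the easiest. It sits at crop (172,350), with the cork at (233,320) still in place. I'll finish the push and raise the arm.

```bash
g(){ grep -E "ee_pos|contact"; }
python3 -m pendant '[{"tx":-4,"ty":0,"tz":0,"ax":0,"ay":0,"az":0},{"tx":-8,"ty":0,"tz":0,"ax":0,"ay":0,"az":0},{"tx":-12,"ty":0,"tz":0,"ax":0,"ay":0,"az":0},{"tx":-16,"ty":0,"tz":0,"ax":0,"ay":0,"az":0},{"tx":-20,"ty":0,"tz":0,"ax":0,"ay":0,"az":0}]' | g
python3 -m pendant '[{"tx":-4,"ty":0,"tz":0,"ax":0,"ay":0,"az":0},{"tx":-8,"ty":0,"tz":0,"ax":0,"ay":0,"az":0},{"tx":-12,"ty":0,"tz":0,"ax":0,"ay":0,"az":0},{"tx":-16,"ty":0,"tz":0,"ax":0,"ay":0,"az":0},{"tx":-20,"ty":0,"tz":0,"ax":0,"ay":0,"az":0}]' | g
python3 -m pendant '[{"tx":-4,"ty":0,"tz":0,"ax":0,"ay":0,"az":0},{"tx":-8,"ty":0,"tz":0,"ax":0,"ay":0,"az":0},{"tx":-12,"ty":0,"tz":0,"ax":0,"ay":0,"az":0},{"tx":-16,"ty":0,"tz":0,"ax":0,"ay":0,"az":0},{"tx":-20,"ty":0,"tz":0,"ax":0,"ay":0,"az":0}]' | g
python3 -m pendant '[{"tx":10,"ty":0,"tz":0,"ax":0,"ay":0,"az":0},{"tx":30,"ty":0,"tz":-10,"ax":0,"ay":0,"az":0},{"tx":60,"ty":0,"tz":-35,"ax":0,"ay":0,"az":0},{"tx":95,"ty":0,"tz":-60,"ax":0,"ay":0,"az":0},{"tx":130,"ty":0,"tz":-80,"ax":0,"ay":0,"az":0},{"tx":155,"ty":0,"tz":-110,"ax":0,"ay":0,"az":0},{"tx":165,"ty":0,"tz":-140,"ax":0,"ay":0,"az":0},{"tx":165,"ty":0,"tz":-150,"ax":0,"ay":0,"az":0}]' | g
python3 - <<'E'
from h import *
np.set_printoptions(precision=4,suppress=True)
ct=capture("top");cs=capture("scene")
cv2.imwrite("pics/t5.png",cv2.resize(ct["image"][165:265,290:420,::-1],None,fx=4.5,fy=4.5,interpolation=cv2.INTER_CUBIC))
bt=seg(ct["image"],(10,142,120),(15,255,200),60,(300,170,412,246)); bs=seg(cs["image"],(10,155,180),(16,255,240),60,(220,165,370,275))
print([r[:2] for r in bt],[r[:2] for r in bs])
bt.sort(key=lambda r:r[0][0]); bs.sort(key=lambda r:-r[0][0])
for i,a in enumerate(bt):
    W=np.array([onz(ct,*p,.042) for p in cv2.boxPoints(a[2])])
    e=max([W[1]-W[0],W[2]-W[1]],key=np.linalg.norm)
    print("blk",onz(ct,*a[0],.042),"yaw",np.degrees(np.arctan2(e[1],e[0]))-90,tri(ct,a[0],cs,bs[i][0]) if len(bs)==len(bt) else "")
for n,c in(("top",ct),("scene",cs)):
  for t in("ferrule","cork"): print(t,[(w(c,r["at"]).round(3).tolist(),round(r["confidence"],2)) for r in spot_point(t,n)])
E
```

```text
ee_pos: [0.5256, -0.1022, 0.0216]
contact_force: [-2.0, -1.1, 0.1]
ee_pos: [0.5456, -0.1014, 0.0216]
contact_force: [-2.0, 1.0, 0.7]
ee_pos: [0.5656, -0.1007, 0.0216]
contact_force: [-3.0, -0.3, 1.3]
ee_pos: [0.3991, -0.1076, 0.1747]
contact_force: [0.5, -0.0, -0.6]
[([317.6, 195.1], 254), ([355.7, 195.4], 255), ([391.3, 195.7], 248)] [([339.0, 208.3], 263), ([305.3, 233.0], 303), ([270.2, 258.8], 346)]
blk [0.5983 0.1503 0.042 ] yaw -179.39546456657544 [0.6002 0.1503 0.0324]
blk [0.5987 0.021  0.042 ] yaw -179.39546456657538 [0.6007 0.0208 0.0337]
blk [ 0.5989 -0.0997  0.042 ] yaw -179.39546456657536 [ 0.6009 -0.1007  0.0337]
ferrule [([0.766, 0.013, 0.0], 0.37)]
cork [([0.581, -0.371, 0.002], 0.61)]
ferrule [([0.59, 0.085, 0.012], 0.61), ([0.481, 0.019, 0.012], 0.36)]
cork [([0.553, -0.035, 0.011], 0.36)]
```

View pics/t5.png

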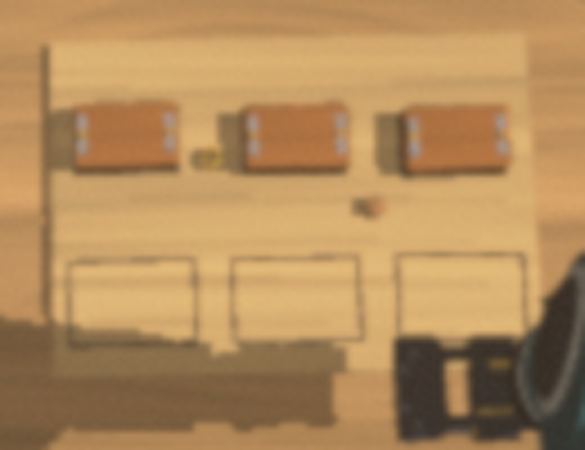

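All three blocks stand in the far half at x≈0.599 (board middle about 0.555), and the ferrule and cork have not moved. The left and right force readings overlap somewhat, at mu ≈ 0.42 versus 0.25. I'll push the right one on a little with one reading per row, then do the same on the left.

```bash
g(){ grep -E "contact"; }
python3 -m pendant '[{"tx":-35,"ty":0,"tz":15,"ax":0,"ay":0,"az":0},{"tx":-70,"ty":0,"tz":35,"ax":0,"ay":0,"az":0},{"tx":-105,"ty":0,"tz":55,"ax":0,"ay":0,"az":0},{"tx":-135,"ty":0,"tz":80,"ax":0,"ay":0,"az":0},{"tx":-145,"ty":0,"tz":110,"ax":0,"ay":0,"az":0},{"tx":-145,"ty":0,"tz":138,"ax":0,"ay":0,"az":0},{"tx":-145,"ty":0,"tz":150,"ax":0,"ay":0,"az":0},{"tx":-145,"ty":0,"tz":150,"ax":0,"ay":0,"az":0},{"tx":-145,"ty":0,"tz":150,"ax":0,"ay":0,"az":0}]'
python3 -m pendant '[{"tx":-5,"ty":0,"tz":0,"ax":0,"ay":0,"az":0},{"tx":-10,"ty":0,"tz":0,"ax":0,"ay":0,"az":0},{"tx":-15,"ty":0,"tz":0,"ax":0,"ay":0,"az":0},{"tx":-20,"ty":0,"tz":0,"ax":0,"ay":0,"az":0},{"tx":-24,"ty":0,"tz":0,"ax":0,"ay":0,"az":0},{"tx":-28,"ty":0,"tz":0,"ax":0,"ay":0,"az":0}]'
python3 -m pendant '[{"tx":-4,"ty":0,"tz":0,"ax":0,"ay":0,"az":0}]'|g
python3 -m pendant '[{"tx":-4,"ty":0,"tz":0,"ax":0,"ay":0,"az":0}]'|g
python3 -m pendant '[{"tx":-4,"ty":0,"tz":0,"ax":0,"ay":0,"az":0}]'|g
python3 -m pendant '[{"tx":-4,"ty":0,"tz":0,"ax":0,"ay":0,"az":0}]'|g
python3 -m pendant '[{"tx":-4,"ty":0,"tz":0,"ax":0,"ay":0,"az":0}]'|g
python3 -m pendant '[{"tx":-4,"ty":0,"tz":0,"ax":0,"ay":0,"az":0}]'|g
python3 -m pendant '[{"tx":-4,"ty":0,"tz":0,"ax":0,"ay":0,"az":0}]'|g
python3 -m pendant '[{"tx":10,"ty":0,"tz":0,"ax":0,"ay":0,"az":0},{"tx":30,"ty":0,"tz":-10,"ax":0,"ay":0,"az":0},{"tx":60,"ty":0,"tz":-35,"ax":0,"ay":0,"az":0},{"tx":65,"ty":0,"tz":-70,"ax":0,"ay":0,"az":0},{"tx":65,"ty":0,"tz":-105,"ax":0,"ay":0,"az":0},{"tx":65,"ty":0,"tz":-105,"ax":0,"ay":0,"az":0}]'
python3 to.py .54 .151 .022
```

```text
time_s: 17.28
ee_pos: [0.5441, -0.1016, 0.0207]
orientation: [-0.019, 1.0, 0.0, -0.001]
contact_force: [0.4, -0.2, 0.7]
finger_gap: 0.03
grasp_force: 0.0
time_s: 17.78
ee_pos: [0.5733, -0.1003, 0.022]
orientation: [-0.02, 1.0, 0.0, -0.0]
contact_force: [-2.3, -0.5, 1.9]
finger_gap: 0.0299
grasp_force: 1.0
contact_force: [-2.6, 0.2, 1.1]
contact_force: [-2.9, 0.6, 1.7]
contact_force: [-1.1, -0.2, 1.4]
contact_force: [-1.0, 0.1, 2.0]
contact_force: [-1.7, -0.0, 0.8]
contact_force: [-1.5, -0.0, 0.8]
contact_force: [-1.2, -0.4, 0.7]
time_s: 18.87
ee_pos: [0.5396, -0.1027, 0.1329]
orientation: [-0.019, 1.0, -0.001, 0.006]
contact_force: [1.1, -0.5, 0.1]
finger_gap: 0.03
grasp_force: 0.0
tool delta mm [ -8.8 253.7 110.7] tool x yaw deg -177.8 q [-0.06  0.4   0.23  1.94 -0.12  0.8   1.85] t 18.8667 F [ 1.12527243 -0.45418913  0.07656772]
```

```bash
g(){ grep -E "contact"; }
python3 -m pendant '[{"tx":-1,"ty":35,"tz":0,"ax":0,"ay":0,"az":0},{"tx":-2,"ty":70,"tz":0,"ax":0,"ay":0,"az":0},{"tx":-4,"ty":110,"tz":0,"ax":0,"ay":0,"az":0},{"tx":-6,"ty":150,"tz":0,"ax":0,"ay":0,"az":0},{"tx":-8,"ty":190,"tz":0,"ax":0,"ay":0,"az":0},{"tx":-9,"ty":225,"tz":0,"ax":0,"ay":0,"az":0},{"tx":-9,"ty":253,"tz":0,"ax":0,"ay":0,"az":0},{"tx":-9,"ty":253,"tz":20,"ax":0,"ay":0,"az":0},{"tx":-9,"ty":253,"tz":50,"ax":0,"ay":0,"az":0},{"tx":-9,"ty":253,"tz":80,"ax":0,"ay":0,"az":0}]'
python3 -m pendant '[{"tx":0,"ty":0,"tz":25,"ax":0,"ay":0,"az":0},{"tx":0,"ty":0,"tz":29,"ax":0,"ay":0,"az":0},{"tx":-5,"ty":0,"tz":29,"ax":0,"ay":0,"az":0},{"tx":-10,"ty":0,"tz":29,"ax":0,"ay":0,"az":0},{"tx":-15,"ty":0,"tz":29,"ax":0,"ay":0,"az":0},{"tx":-20,"ty":0,"tz":29,"ax":0,"ay":0,"az":0},{"tx":-24,"ty":0,"tz":29,"ax":0,"ay":0,"az":0},{"tx":-28,"ty":0,"tz":29,"ax":0,"ay":0,"az":0},{"tx":-32,"ty":0,"tz":29,"ax":0,"ay":0,"az":0}]'
python3 -m pendant '[{"tx":-4,"ty":0,"tz":0,"ax":0,"ay":0,"az":0}]'|g
python3 -m pendant '[{"tx":-4,"ty":0,"tz":0,"ax":0,"ay":0,"az":0}]'|g
python3 -m pendant '[{"tx":-4,"ty":0,"tz":0,"ax":0,"ay":0,"az":0}]'|g
python3 -m pendant '[{"tx":-4,"ty":0,"tz":0,"ax":0,"ay":0,"az":0}]'|g
python3 -m pendant '[{"tx":-4,"ty":0,"tz":0,"ax":0,"ay":0,"az":0}]'|g
python3 -m pendant '[{"tx":-4,"ty":0,"tz":0,"ax":0,"ay":0,"az":0}]'|g
python3 -m pendant '[{"tx":-4,"ty":0,"tz":0,"ax":0,"ay":0,"az":0}]'|g
python3 -m pendant '[{"tx":10,"ty":0,"tz":0,"ax":0,"ay":0,"az":0},{"tx":30,"ty":0,"tz":-10,"ax":0,"ay":0,"az":0},{"tx":60,"ty":0,"tz":-35,"ax":0,"ay":0,"az":0},{"tx":65,"ty":0,"tz":-70,"ax":0,"ay":0,"az":0},{"tx":65,"ty":0,"tz":-110,"ax":0,"ay":0,"az":0},{"tx":65,"ty":0,"tz":-135,"ax":0,"ay":0,"az":0},{"tx":65,"ty":0,"tz":-135,"ax":0,"ay":0,"az":0}]'
python3 to.py .60 .0205 .16
```

```text
time_s: 19.7
ee_pos: [0.5359, 0.1527, 0.0463]
orientation: [-0.021, 1.0, 0.001, 0.002]
contact_force: [-0.2, 0.1, -0.8]
finger_gap: 0.0299
grasp_force: 0.0
time_s: 20.45
ee_pos: [0.5675, 0.1526, 0.0181]
orientation: [-0.02, 1.0, 0.0, -0.0]
contact_force: [-2.9, 0.7, 1.5]
finger_gap: 0.0301
grasp_force: 1.3
contact_force: [-2.9, -1.0, 2.2]
contact_force: [-2.8, 0.1, 2.2]
contact_force: [-4.0, -0.3, 3.4]
contact_force: [-4.0, -0.1, 2.5]
contact_force: [-3.1, -0.0, 1.7]
contact_force: [-3.4, 0.3, 3.0]
contact_force: [-3.3, -0.3, 2.3]
time_s: 21.62
ee_pos: [0.5341, 0.1523, 0.1586]
orientation: [-0.02, 1.0, 0.002, 0.006]
contact_force: [0.7, 0.2, -0.0]
finger_gap: 0.0301
grasp_force: 0.0
tool delta mm [ -60.7 -134.3   -1.2] tool x yaw deg -177.8 q [-0.48  0.37  0.17  1.91 -0.08  0.86  1.34] t 21.6167 F [ 0.74967176  0.15574182 -0.02240102]
```

Right mu ≈ 0.24 and left ≈ 0.40. So the middle block is hardest (goes to the tray), the left is middling (stays), and the right is easiest (goes to the dish). Now I'll turn the wrist 90° over the middle block.

```bash

python3 -m pendant '[{"tx":-10,"ty":-20,"tz":0,"ax":0,"ay":0,"az":0.12},{"tx":-20,"ty":-40,"tz":0,"ax":0,"ay":0,"az":0.24},{"tx":-30,"ty":-60,"tz":0,"ax":0,"ay":0,"az":0.36},{"tx":-40,"ty":-80,"tz":0,"ax":0,"ay":0,"az":0.48},{"tx":-50,"ty":-100,"tz":0,"ax":0,"ay":0,"az":0.6},{"tx":-58,"ty":-120,"tz":0,"ax":0,"ay":0,"az":0.72},{"tx":-60,"ty":-134,"tz":0,"ax":0,"ay":0,"az":0.84},{"tx":-60,"ty":-134,"tz":0,"ax":0,"ay":0,"az":0.96},{"tx":-60,"ty":-134,"tz":0,"ax":0,"ay":0,"az":1.08},{"tx":-60,"ty":-134,"tz":0,"ax":0,"ay":0,"az":1.2}]' 76 >/dev/null
python3 -m pendant '[{"tx":0,"ty":0,"tz":0,"ax":0,"ay":0,"az":0.12},{"tx":0,"ty":0,"tz":0,"ax":0,"ay":0,"az":0.24},{"tx":0,"ty":0,"tz":0,"ax":0,"ay":0,"az":0.36},{"tx":0,"ty":0,"tz":0,"ax":0,"ay":0,"az":0.38},{"tx":0,"ty":0,"tz":0,"ax":0,"ay":0,"az":0.38}]'
python3 to.py .5995 .021 .020
```

```text
time_s: 22.87
ee_pos: [0.5953, 0.0196, 0.1521]
orientation: [0.696, 0.718, -0.0, 0.0]
contact_force: [0.4, 0.5, 0.0]
finger_gap: 0.0761
grasp_force: 0.0
tool delta mm [  1.4   4.2 132.1] tool x yaw deg 91.8 q [-0.52  0.49  0.56  1.82 -0.32  0.92  0.22] t 22.8667 F [3.79153449e-01 4.66119730e-01 1.79655748e-04]
```

```bash

python3 -m pendant '[{"tx":1,"ty":4,"tz":30,"ax":0,"ay":0,"az":0},{"tx":1,"ty":4,"tz":60,"ax":0,"ay":0,"az":0},{"tx":1,"ty":4,"tz":90,"ax":0,"ay":0,"az":0},{"tx":1,"ty":4,"tz":115,"ax":0,"ay":0,"az":0},{"tx":1,"ty":4,"tz":128,"ax":0,"ay":0,"az":0},{"tx":1,"ty":4,"tz":131,"ax":0,"ay":0,"az":0},{"tx":1,"ty":4,"tz":131,"ax":0,"ay":0,"az":0}]'
python3 -m pendant '[{"tx":0,"ty":0,"tz":0,"ax":0,"ay":0,"az":0},{"tx":0,"ty":0,"tz":0,"ax":0,"ay":0,"az":0},{"tx":0,"ty":0,"tz":0,"ax":0,"ay":0,"az":0},{"tx":0,"ty":0,"tz":0,"ax":0,"ay":0,"az":0},{"tx":0,"ty":0,"tz":0,"ax":0,"ay":0,"az":0},{"tx":0,"ty":0,"tz":0,"ax":0,"ay":0,"az":0}]' 44
python3 to.py .58 -.371 .14
```

```text
time_s: 23.45
ee_pos: [0.5993, 0.0204, 0.0212]
orientation: [0.696, 0.718, -0.0, -0.0]
contact_force: [0.6, 0.3, 0.4]
finger_gap: 0.0763
grasp_force: 0.0
time_s: 23.95
ee_pos: [0.6009, 0.0209, 0.0229]
orientation: [0.696, 0.718, 0.001, 0.001]
contact_force: [1.7, 0.6, 6.5]
finger_gap: 0.0501
grasp_force: 30.0
tool delta mm [-391.   -32.3 -117.3] tool x yaw deg 91.7 q [-0.43  0.67  0.46  1.87 -0.45  0.7   0.32] t 23.95 F [1.68195241 0.62825263 6.51216189]
```

```bash

python3 -m pendant '[{"tx":0,"ty":0,"tz":-15,"ax":0,"ay":0,"az":0},{"tx":0,"ty":0,"tz":-40,"ax":0,"ay":0,"az":0},{"tx":0,"ty":0,"tz":-75,"ax":0,"ay":0,"az":0},{"tx":0,"ty":0,"tz":-105,"ax":0,"ay":0,"az":0},{"tx":-15,"ty":-2,"tz":-117,"ax":0,"ay":0,"az":0},{"tx":-45,"ty":-4,"tz":-117,"ax":0,"ay":0,"az":0},{"tx":-80,"ty":-7,"tz":-117,"ax":0,"ay":0,"az":0},{"tx":-115,"ty":-10,"tz":-117,"ax":0,"ay":0,"az":0},{"tx":-150,"ty":-13,"tz":-117,"ax":0,"ay":0,"az":0},{"tx":-185,"ty":-16,"tz":-117,"ax":0,"ay":0,"az":0}]'
python3 -m pendant '[{"tx":-35,"ty":-3,"tz":0,"ax":0,"ay":0,"az":0},{"tx":-70,"ty":-6,"tz":0,"ax":0,"ay":0,"az":0},{"tx":-105,"ty":-9,"tz":0,"ax":0,"ay":0,"az":0},{"tx":-140,"ty":-12,"tz":0,"ax":0,"ay":0,"az":0},{"tx":-175,"ty":-14,"tz":0,"ax":0,"ay":0,"az":0},{"tx":-195,"ty":-16,"tz":0,"ax":0,"ay":0,"az":0},{"tx":-205,"ty":-16,"tz":0,"ax":0,"ay":0,"az":0},{"tx":-205,"ty":-16,"tz":0,"ax":0,"ay":0,"az":0}]'
python3 to.py .58 -.370 .015; python3 - <<'E'
from h import *
c=capture("scene");i=c["image"][220:400,90:310,::-1];cv2.imwrite("pics/b6.png",cv2.resize(i,None,fx=3,fy=3,interpolation=cv2.INTER_CUBIC))
E
```

```text
time_s: 24.78
ee_pos: [0.5867, -0.1664, 0.137]
orientation: [0.696, 0.718, -0.001, -0.001]
contact_force: [0.5, 0.4, -6.7]
finger_gap: 0.0498
grasp_force: 30.0
time_s: 25.45
ee_pos: [0.5763, -0.3732, 0.1369]
orientation: [0.698, 0.716, -0.001, -0.001]
contact_force: [0.2, -0.3, -6.2]
finger_gap: 0.0494
grasp_force: 30.0
tool delta mm [  3.2   4.2 121.9] tool x yaw deg 91.4 q [ 0.14  0.66  0.57  1.59 -0.4   1.01  0.86] t 25.45 F [ 0.22635212 -0.3394043  -6.20000284]
```

View pics/b6.png

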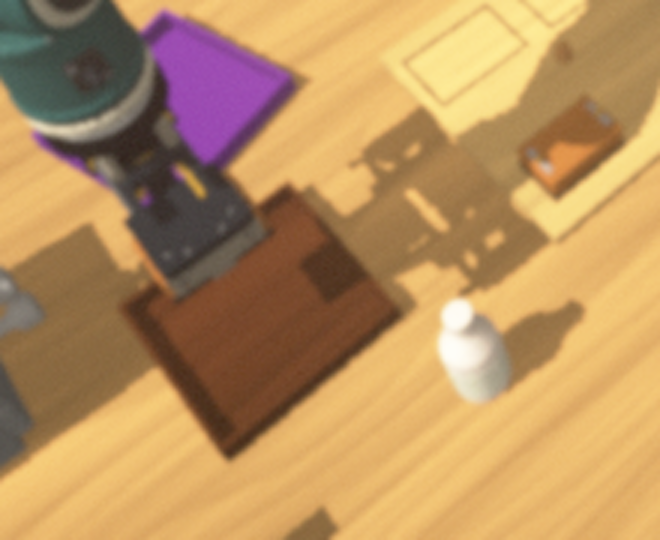

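The gripper hangs over the brown tray (crop (200,240)) with the glue bottle well clear at (470,350). Block bottom ≈ TCP − 11 mm, so I'll lower to about 0.017.

```bash

python3 -m pendant '[{"tx":3,"ty":3,"tz":25,"ax":0,"ay":0,"az":0},{"tx":3,"ty":3,"tz":55,"ax":0,"ay":0,"az":0},{"tx":3,"ty":3,"tz":85,"ax":0,"ay":0,"az":0},{"tx":3,"ty":3,"tz":105,"ax":0,"ay":0,"az":0},{"tx":3,"ty":3,"tz":113,"ax":0,"ay":0,"az":0},{"tx":3,"ty":3,"tz":117,"ax":0,"ay":0,"az":0},{"tx":3,"ty":3,"tz":119,"ax":0,"ay":0,"az":0},{"tx":3,"ty":3,"tz":120,"ax":0,"ay":0,"az":0},{"tx":3,"ty":3,"tz":120,"ax":0,"ay":0,"az":0}]'
```

```text
time_s: 26.25
ee_pos: [0.5831, -0.3671, 0.02]
orientation: [0.696, 0.718, 0.0, 0.001]
contact_force: [-0.2, 0.1, -5.0]
finger_gap: 0.0501
grasp_force: 30.0
```

```bash

python3 -m pendant '[{"tx":0,"ty":0,"tz":1,"ax":0,"ay":0,"az":0},{"tx":0,"ty":0,"tz":2,"ax":0,"ay":0,"az":0},{"tx":0,"ty":0,"tz":3,"ax":0,"ay":0,"az":0}]'
python3 -m pendant '[{"tx":0,"ty":0,"tz":1,"ax":0,"ay":0,"az":0},{"tx":0,"ty":0,"tz":2,"ax":0,"ay":0,"az":0}]'
```

```text
time_s: 26.5
ee_pos: [0.5824, -0.3672, 0.0163]
orientation: [0.696, 0.718, 0.0, 0.001]
contact_force: [-0.4, -0.0, -5.2]
finger_gap: 0.05
grasp_force: 30.0
time_s: 26.67
ee_pos: [0.5824, -0.3672, 0.0159]
orientation: [0.697, 0.718, 0.001, 0.0]
contact_force: [-5.7, 5.0, 15.1]
finger_gap: 0.0498
grasp_force: 30.0
```

```bash

python3 -m pendant '[{"tx":0,"ty":0,"tz":-1,"ax":0,"ay":0,"az":0},{"tx":0,"ty":0,"tz":-1,"ax":0,"ay":0,"az":0},{"tx":0,"ty":0,"tz":-1,"ax":0,"ay":0,"az":0},{"tx":0,"ty":0,"tz":-20,"ax":0,"ay":0,"az":0},{"tx":0,"ty":0,"tz":-50,"ax":0,"ay":0,"az":0},{"tx":0,"ty":0,"tz":-85,"ax":0,"ay":0,"az":0},{"tx":0,"ty":0,"tz":-120,"ax":0,"ay":0,"az":0},{"tx":0,"ty":0,"tz":-130,"ax":0,"ay":0,"az":0},{"tx":0,"ty":0,"tz":-130,"ax":0,"ay":0,"az":0}]' 76
python3 - <<'E'
from h import *
np.set_printoptions(precision=4,suppress=True)
ct=capture("top");cs=capture("scene")
bt=seg(ct["image"],(10,142,120),(15,255,200),60,(300,170,412,246)); bs=seg(cs["image"],(10,155,180),(16,255,240),60,(220,165,370,290))
for a in bt: print("top",a[:2],onz(ct,*a[0],.042),a[2])
for a in bs: print("scene",a[:2],onz(cs,*a[0],.034))
if len(bt)==len(bs):
    for a,b in zip(sorted(bt),sorted(bs)): print(tri(ct,a[0],cs,b[0]))
E
python3 to.py .636 -.099 .15
```

```text
time_s: 27.42
ee_pos: [0.5841, -0.3686, 0.1477]
orientation: [0.696, 0.718, 0.001, 0.004]
contact_force: [1.1, -1.3, -0.2]
finger_gap: 0.0763
grasp_force: 0.0
top ([317.7, 186.6], 251) [0.6279 0.1503 0.042 ] ((317.5, 186.0), (14.0, 21.0), 90.0)
top ([392.2, 180.9], 86) [ 0.6506 -0.1039  0.042 ] ((391.0, 181.0), (6.0, 16.0), 90.0)
scene ([346.8, 214.4], 283) [0.6325 0.1501 0.034 ]
scene ([278.9, 273.0], 133) [ 0.6504 -0.1098  0.034 ]
[ 0.6168  0.0406 -0.0955]
[ 0.67   -0.0127  0.2073]
tool delta mm [265.8  62.1  -6.8] tool x yaw deg 91.7 q [ 0.13  0.65  0.57  1.59 -0.4   1.02  0.85] t 27.5167 F [ 0.15456555  0.02635247 -0.3757758 ]
```

```bash

python3 -m pendant '[{"tx":30,"ty":7,"tz":0,"ax":0,"ay":0,"az":0},{"tx":65,"ty":15,"tz":0,"ax":0,"ay":0,"az":0},{"tx":100,"ty":23,"tz":0,"ax":0,"ay":0,"az":0},{"tx":135,"ty":31,"tz":0,"ax":0,"ay":0,"az":0},{"tx":170,"ty":39,"tz":0,"ax":0,"ay":0,"az":0},{"tx":205,"ty":47,"tz":0,"ax":0,"ay":0,"az":0},{"tx":240,"ty":55,"tz":0,"ax":0,"ay":0,"az":0},{"tx":265,"ty":61,"tz":0,"ax":0,"ay":0,"az":0},{"tx":265,"ty":61,"tz":0,"ax":0,"ay":0,"az":0}]'
python3 - <<'E'
from h import *
c=capture("scene");i=c["image"][180:400,110:390,::-1];cv2.imwrite("pics/b7.png",cv2.resize(i,None,fx=2.7,fy=2.7,interpolation=cv2.INTER_CUBIC))
E
python3 to.py .635 -.099 .020
```

```text
time_s: 28.27
ee_pos: [0.6353, -0.0912, 0.1404]
orientation: [0.693, 0.721, 0.0, -0.003]
contact_force: [-0.1, 1.0, 0.0]
finger_gap: 0.076
grasp_force: 0.0
tool delta mm [ -4.    0.7 120.7] tool x yaw deg 92.1 q [-0.31  0.58  0.56  1.71 -0.37  0.96  0.44] t 28.3167 F [-0.02568356 -0.54475602 -0.09128545]
```

View pics/b7.png

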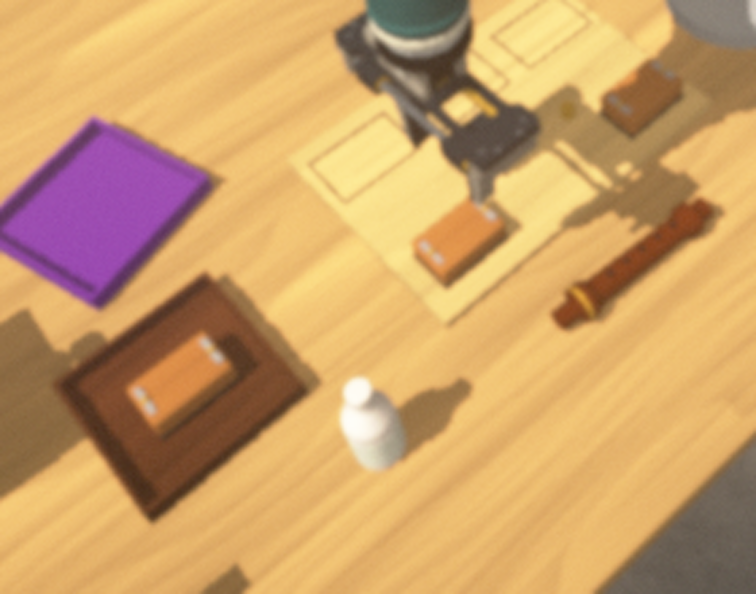

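The hardest block lies flat in the brown tray (crop (182,383)). The right block is at (460,243) on the board; I'll check its position.

```bash
python3 - <<'E'
from h import *
cs=capture("scene");ct=capture("top")
for a in seg(cs["image"],(10,155,180),(16,255,240),60,(250,230,320,310)): print(a[:2],onz(cs,*a[0],.034))
for a in seg(ct["image"],(10,142,100),(15,255,200),60,(370,150,420,246)): print("top",a[:2],onz(ct,*a[0],.042))
E
```

```text
([279.3, 267.4], 364) [ 0.63816418 -0.0988606   0.034     ]
top ([385.0, 184.9], 92) [ 0.63629322 -0.07908204  0.042     ]
```

```bash

python3 -m pendant '[{"tx":-4,"ty":0,"tz":30,"ax":0,"ay":0,"az":0},{"tx":-4,"ty":0,"tz":60,"ax":0,"ay":0,"az":0},{"tx":-4,"ty":0,"tz":90,"ax":0,"ay":0,"az":0},{"tx":-4,"ty":0,"tz":108,"ax":0,"ay":0,"az":0},{"tx":-4,"ty":0,"tz":117,"ax":0,"ay":0,"az":0},{"tx":-4,"ty":0,"tz":119,"ax":0,"ay":0,"az":0},{"tx":-4,"ty":0,"tz":119,"ax":0,"ay":0,"az":0}]'
```

```text
time_s: 29.0
ee_pos: [0.6348, -0.1058, 0.0243]
orientation: [0.697, 0.717, -0.001, -0.0]
contact_force: [-0.0, -0.5, 0.7]
finger_gap: 0.0765
grasp_force: 0.0
```

```bash

python3 -m pendant '[{"tx":3,"ty":0,"tz":1,"ax":0,"ay":0,"az":0},{"tx":6,"ty":0,"tz":3,"ax":0,"ay":0,"az":0},{"tx":6,"ty":0,"tz":3,"ax":0,"ay":0,"az":0}]'
python3 -m pendant '[{"tx":0,"ty":0,"tz":0,"ax":0,"ay":0,"az":0},{"tx":0,"ty":0,"tz":0,"ax":0,"ay":0,"az":0},{"tx":0,"ty":0,"tz":0,"ax":0,"ay":0,"az":0},{"tx":0,"ty":0,"tz":0,"ax":0,"ay":0,"az":0},{"tx":0,"ty":0,"tz":0,"ax":0,"ay":0,"az":0},{"tx":0,"ty":0,"tz":0,"ax":0,"ay":0,"az":0}]' 44
python3 -m pendant '[{"tx":0,"ty":0,"tz":-15,"ax":0,"ay":0,"az":0},{"tx":0,"ty":0,"tz":-40,"ax":0,"ay":0,"az":0},{"tx":0,"ty":0,"tz":-75,"ax":0,"ay":0,"az":0},{"tx":0,"ty":0,"tz":-105,"ax":0,"ay":0,"az":0},{"tx":0,"ty":0,"tz":-130,"ax":0,"ay":0,"az":0},{"tx":0,"ty":0,"tz":-140,"ax":0,"ay":0,"az":0},{"tx":0,"ty":0,"tz":-140,"ax":0,"ay":0,"az":0}]'
python3 to.py .584 .357 .16
```

```text
time_s: 29.25
ee_pos: [0.6357, -0.0971, 0.0224]
orientation: [0.696, 0.718, 0.001, 0.0]
contact_force: [0.3, -0.5, 0.2]
finger_gap: 0.0762
grasp_force: 0.0
time_s: 29.75
ee_pos: [0.6356, -0.0983, 0.022]
orientation: [0.696, 0.718, 0.0, 0.0]
contact_force: [1.8, 0.5, 1.7]
finger_gap: 0.05
grasp_force: 30.0
time_s: 30.33
ee_pos: [0.6359, -0.0985, 0.1641]
orientation: [0.697, 0.718, 0.001, 0.001]
contact_force: [0.2, 0.1, -5.3]
finger_gap: 0.0497
grasp_force: 30.0
tool delta mm [456.9 -38.3   4. ] tool x yaw deg 91.7 q [-0.32  0.55  0.58  1.7  -0.35  0.99  0.42] t 30.3333 F [ 0.23284212  0.0700115  -5.28251997]
```

```bash

python3 -m pendant '[{"tx":20,"ty":-2,"tz":0,"ax":0,"ay":0,"az":0},{"tx":55,"ty":-5,"tz":0,"ax":0,"ay":0,"az":0},{"tx":90,"ty":-8,"tz":0,"ax":0,"ay":0,"az":0},{"tx":125,"ty":-11,"tz":0,"ax":0,"ay":0,"az":0},{"tx":160,"ty":-14,"tz":0,"ax":0,"ay":0,"az":0},{"tx":195,"ty":-17,"tz":0,"ax":0,"ay":0,"az":0},{"tx":230,"ty":-20,"tz":0,"ax":0,"ay":0,"az":0},{"tx":265,"ty":-23,"tz":0,"ax":0,"ay":0,"az":0},{"tx":300,"ty":-26,"tz":0,"ax":0,"ay":0,"az":0},{"tx":335,"ty":-29,"tz":0,"ax":0,"ay":0,"az":0}]' >/dev/null
python3 -m pendant '[{"tx":35,"ty":-3,"tz":0,"ax":0,"ay":0,"az":0},{"tx":70,"ty":-6,"tz":0,"ax":0,"ay":0,"az":0},{"tx":100,"ty":-8,"tz":0,"ax":0,"ay":0,"az":0},{"tx":115,"ty":-9,"tz":0,"ax":0,"ay":0,"az":0},{"tx":121,"ty":-9,"tz":0,"ax":0,"ay":0,"az":0},{"tx":121,"ty":-9,"tz":0,"ax":0,"ay":0,"az":0},{"tx":121,"ty":-9,"tz":0,"ax":0,"ay":0,"az":0}]'
python3 to.py .584 .357 .018
```

```text
time_s: 31.75
ee_pos: [0.5834, 0.3538, 0.1603]
orientation: [0.697, 0.717, -0.002, 0.001]
contact_force: [0.4, 0.2, -7.0]
finger_gap: 0.0495
grasp_force: 30.0
tool delta mm [  3.6   0.9 142.3] tool x yaw deg 91.6 q [-0.95  0.62  0.53  1.59 -0.34  1.03 -0.3 ] t 31.75 F [ 0.44728906  0.17724885 -7.04491944]
```

```bash

python3 -m pendant '[{"tx":3,"ty":1,"tz":30,"ax":0,"ay":0,"az":0},{"tx":3,"ty":1,"tz":65,"ax":0,"ay":0,"az":0},{"tx":3,"ty":1,"tz":100,"ax":0,"ay":0,"az":0},{"tx":3,"ty":1,"tz":123,"ax":0,"ay":0,"az":0},{"tx":3,"ty":1,"tz":133,"ax":0,"ay":0,"az":0},{"tx":3,"ty":1,"tz":138,"ax":0,"ay":0,"az":0},{"tx":3,"ty":1,"tz":141,"ax":0,"ay":0,"az":0},{"tx":3,"ty":1,"tz":142,"ax":0,"ay":0,"az":0},{"tx":3,"ty":1,"tz":142,"ax":0,"ay":0,"az":0}]'
python3 -m pendant '[{"tx":0,"ty":0,"tz":1,"ax":0,"ay":0,"az":0},{"tx":0,"ty":0,"tz":2,"ax":0,"ay":0,"az":0}]' | grep -E "ee_|cont"
python3 -m pendant '[{"tx":0,"ty":0,"tz":1,"ax":0,"ay":0,"az":0}]' | grep -E "ee_|cont"
```

```text
time_s: 32.5
ee_pos: [0.5856, 0.3596, 0.0213]
orientation: [0.697, 0.717, 0.001, 0.0]
contact_force: [0.6, 0.5, -5.8]
finger_gap: 0.05
grasp_force: 30.0
ee_pos: [0.5851, 0.36, 0.019]
contact_force: [-0.0, 0.5, -6.2]
ee_pos: [0.5847, 0.3599, 0.0175]
contact_force: [0.1, -0.1, -6.0]
```

```bash

python3 -m pendant '[{"tx":0,"ty":0,"tz":1,"ax":0,"ay":0,"az":0},{"tx":0,"ty":0,"tz":2,"ax":0,"ay":0,"az":0}]' | grep -E "ee_|cont"
python3 -m pendant '[{"tx":0,"ty":0,"tz":0.7,"ax":0,"ay":0,"az":0}]' | grep -E "ee_|cont"
python3 -m pendant '[{"tx":0,"ty":0,"tz":0,"ax":0,"ay":0,"az":0},{"tx":0,"ty":0,"tz":0,"ax":0,"ay":0,"az":0},{"tx":0,"ty":0,"tz":0,"ax":0,"ay":0,"az":0},{"tx":0,"ty":0,"tz":-15,"ax":0,"ay":0,"az":0},{"tx":0,"ty":0,"tz":-50,"ax":0,"ay":0,"az":0},{"tx":0,"ty":0,"tz":-85,"ax":0,"ay":0,"az":0},{"tx":0,"ty":0,"tz":-120,"ax":0,"ay":0,"az":0},{"tx":0,"ty":0,"tz":-155,"ax":0,"ay":0,"az":0},{"tx":0,"ty":0,"tz":-180,"ax":0,"ay":0,"az":0},{"tx":0,"ty":0,"tz":-190,"ax":0,"ay":0,"az":0}]' 76
python3 -m pendant '[{"tx":0,"ty":30,"tz":0,"ax":0,"ay":0,"az":0},{"tx":0,"ty":0,"tz":-35,"ax":0,"ay":0,"az":0},{"tx":0,"ty":-35,"tz":-50,"ax":0,"ay":0,"az":0},{"tx":0,"ty":-70,"tz":-50,"ax":0,"ay":0,"az":0},{"tx":0,"ty":-105,"tz":-50,"ax":0,"ay":0,"az":0},{"tx":0,"ty":-130,"tz":-50,"ax":0,"ay":0,"az":0},{"tx":0,"ty":-130,"tz":-50,"ax":0,"ay":0,"az":0}]'
python3 - <<'E'
from h import *
c=capture("scene");i=c["image"][100:370,100:460,::-1];cv2.imwrite("pics/b8.png",cv2.resize(i,None,fx=2.2,fy=2.2,interpolation=cv2.INTER_CUBIC))
E
```

```text
ee_pos: [0.5844, 0.3596, 0.015]
contact_force: [-0.3, -0.4, 1.8]
ee_pos: [0.5847, 0.3598, 0.015]
contact_force: [-3.5, -1.0, 6.1]
time_s: 33.83
ee_pos: [0.5866, 0.3601, 0.2101]
orientation: [0.697, 0.717, 0.004, 0.001]
contact_force: [1.5, -0.7, -0.7]
finger_gap: 0.0763
grasp_force: 0.0
time_s: 34.42
ee_pos: [0.4491, 0.3564, 0.2536]
orientation: [0.695, 0.719, -0.001, -0.002]
contact_force: [1.1, 0.7, -0.5]
finger_gap: 0.0764
grasp_force: 0.0
```

View pics/b8.png

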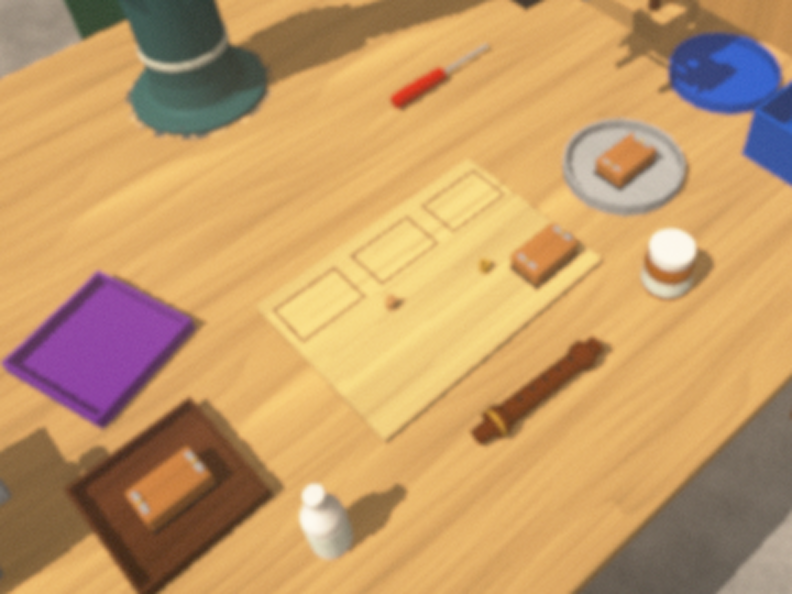

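The blocks lie flat in the brown tray (170,487), in the steel dish (625,160), and on the board (545,255). The ferrule (485,265), cork (392,303), oboe joint, glue, jar and screwdriver are in place, and the arm is clear.

```bash
python3 -c "
from rig import *
print(hand_in())"
```

```text
the job is handed in; nothing more can be done
None
```

The job is handed in, though no verdict came back: the hardest-dragging block (middle mark) lies flat in the brown tray, the easiest (right mark) in the steel dish, and the middling one (left mark) stands on the board, with nothing else disturbed.

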